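# Open the microscope's sprung light shutter for an exposure

## Robot

A 7-joint arm with a two-finger parallel gripper is mounted at the origin on the work surface. World frame = base frame: x ahead of the robot, y to its left, z up, the work surface at z = 0. Lengths are in m, angles in rad, forces in N, time in s.
With the tool pointing down it reaches from about 0.4 to 0.85 m from the base axis. Payload 10.4 kg.
Tool frame: the origin (TCP) lies between the finger pads; the fingertips stand ahead of it and the grasp point (between the pads) lies 5 mm behind it (manip.tip_extent is the z of the fingertips in the tool frame, in m); z points along the fingers, y is the line along which they close (so a half turn about z gives the same grasp; the last joint's range is limited). The gripper opens to 85 mm and grips with 20 to 120 N. Pads are 22 mm wide; open, the fingers measure 114 mm over their backs; the gripper's body (76 mm by 85 mm) begins 54 mm behind the grasp point. The pads swing forward as they close: fully open they stand 13 mm farther back than shut.
Start: joints at [-1.16, 0.332, -0.065, 1.46, 0.022, 1.35, -0.088], TCP at [0.263, 0.567, 0.245] pointing down, gripper open.
Joint ranges: [-2.6, 2.6], [-0.5, 2.12], [-1.47, 1.34], [0.16, 2.42], [-1.27, 4.41], [0.06, 2.06], [-2.6, 2.6]. Speed limits (rad/s): [2.22, 2.22, 2.79, 2.79, 3.14, 3.14, 3.14].

## Interface

Orientations are given as a unit quaternion [x, y, z, w].
In Python, from workcell import status, viewer, manip gives the robot as it stands.
- The arm moves only by the tool play_rows, never from a script. Its argument "plan" is one flat list of numbers, 7 for each row, row after row: the turn, a rotation vector about the tool's x, y, z in degrees, then the shift along the tool's x, y, z in m, then the opening, from 0 (shut) to 1 (fully open). In form: [ax, ay, az, dx, dy, dz, grip, ax, ay, az, dx, dy, dz, grip, ...]. A call has 1 to 20 rows; each row is the pose to reach, as a shift and turn from the pose commanded when the call began, along the tool's axes at that moment; what a row does not reach only later rows make up. A row lasts 1/8 s, in which the tool goes at most 62.5 mm and 10.7 degrees, less where a joint would pass 70% of its speed; a pose out of reach is approached as far as the arm can. A call with a gripper value outside its range is refused whole. The fingers move at their own pace and stop on an object; "squeeze" is the grip in N (left out, the last holds). Time passes only in rows, so rows that repeat a pose let the fingers close. It gives the time, the measured TCP pose, the force, the opening and the grip force at its end, in the units of the state.
- status.get_obs(): the state, without advancing time (a new reading comes with each control period).
- viewer.camera(name): name is "scene" or "top" or "wrist"; returns the picture (480x640x3 uint8, red, green, blue); there is no depth.
- viewer.camera_model(name): a dict with "fx", "fy", "cx", "cy" (pixels), "R" (3x3) and "t" (3): a world point X has camera coordinates R X + t. Camera axes: x right, y down, z forward; pixel columns grow to the right and rows downward; lengths in m; the calibration is good to about 2 mm. A picture is of the moment at which its call begins: read the wrist's pose just before it. camera_model takes no time and is no camera call; for the wrist camera it gives the pose at the moment of the call.
- manip.hand_in(): hands the job in; it is judged then, once.
The state is a dict: "clock": time; "joint_pos": joint angles; "joint_velocities": joint speeds; "tau": joint torques, N m; "position": TCP position; "ee_rot": TCP orientation; "ft_force": force on the tool from outside, world axes, zero at the start; "torque": the same for the moment, N m; "grip_width": opening from 0.0 (shut) to 1.0 (fully open); "grasp_force": force on a finger pad.
Only numpy, scipy, OpenCV 4.12 (cv2) and the standard library are available. Lean on these libraries where they do the work, as an engineer would, in place of code of your own. Each camera call takes 0.05 s, during which the arm holds its last target. There are 200 camera calls.

## Task

Light the specimen for a short exposure: pinch the round metal knob of the light shutter, which sticks out of the side of the microscope's white base, pull it straight out against its spring as far as its stop, hold it there for at least one second, then let it go back in and move clear. Leave the thin flat metal tab beside it (the filter slide) pushed in, and do not shift the glass dish on the microscope or the computer mouse.

Things in the scene. Friction and masses are not known exactly. Their poses are not given: they have to be found in the camera images.
- shutter_knob (a point): Centre of the shutter's round metal ribbed knob: a level cylinder 30 mm in diameter, 26 mm long, its axis along the pull, 38 mm above the bench on an 8 mm rod from the side of the microscope's base. Pushed in, it is 35 mm out from that side (22 mm of bare rod). The point's y axis is the level direction in which it pulls out; z is up. Pinch it from above, across its axis.
- microscope: White stereo microscope, fixed. Base 280 (x) x 240 (y) mm, its top 65 mm above the bench; origin at the centre of its underside, z up. Both rods leave its +y side (turned up to 15 degrees from world +y), at x = -55 and +55 mm. Its tube, column and eyepieces stand over the middle, up to 400 mm high, no farther than 55 mm from the middle line in y.
- shutter (a joint): Travel of the shutter knob in m: 0 pushed in and shut (as at the start), 0.050 at its outer stop, where the shutter is open. A spring always draws it back in, with 2 N at the start of the travel and 6 N at the stop; let go, it returns home by itself within half a second.
- filter (a joint): Travel of the filter slide in m: 0 pushed in (as at the start), 0.050 fully out. Its handle is an upright metal tab 7 mm thick, 30 mm high and 30 mm long, on a like rod in the same side of the base at the same height, 110 mm to one side or the other of the shutter knob, with the same spring. It stays pushed in.
- dish: Shallow clear glass dish, 75 mm across and 13 mm high, loose on the round glass plate in the top of the microscope's base, 68 mm above the bench, under the lens. Origin at the centre of its underside. It stays where it is.
- mouse: Grey computer mouse, 105 x 60 x 34 mm, loose on the bench, at least 80 mm from the pulled-out knob's centre. Origin at the centre of its underside, x axis along its length. It stays where it is.

How it is judged:
By the outcome, as a careful person would: the job done as asked, in the order asked, and still so for the second after the job is handed in, with the robot touching nothing.
It also fails if it takes over 32 s, if anything falls off the work surface, if the arm or the gripper's body presses on something with over 40 N, if the wrist force passes 120 N, or if a joint passes its speed limit or range.

## Working session

There is one attempt and no reset: what is moved stays moved. The work goes in short steps, Python scripts to look and compute and a tool call to move; the robot and the scene stay as the last step left them, time stands still between calls to the robot, and variables do not carry over. Pictures are saved under pics/ and viewed, at most 10 in all, crops included, and the job is handed in when it is done.

Besides the shell and the picture viewer there is one more tool, called after "Request:" as name(argument=value, ...) on one line, values as JSON. play_rows: Moves the arm, as the interface text tells. Its arguments: {"type":"object","properties":{"plan":{"type":"array","items":{"type":"number"}},"squeeze":{"type":"number"}},"required":["plan"]}

```bash
mkdir -p pics; python3 - <<'E'
from workcell import status, viewer, manip
import cv2
o=status.get_obs();print(o['clock'],o['position'],o['ee_rot'],manip.tip_extent)
for n in ['scene','top']:
    im=viewer.camera(n);cv2.imwrite(f'pics/{n}0.png',im[:,:,::-1])
    m=viewer.camera_model(n);print(n,m)
E
```

```text
0.0 [0.26253892 0.56677873 0.24449278] [ 2.15172440e-01  9.76575791e-01 -7.29629659e-04 -1.13312022e-04] 0.014
scene {'fx': 590.2054361086558, 'fy': 590.2054361086558, 'cx': 311.657950723605, 'cy': 236.81270705115813, 'R': array([[ 0.64139238,  0.76710406, -0.01292953],
       [ 0.61588016, -0.52485401, -0.58755417],
       [-0.45750131,  0.36888972, -0.80908153]]), 't': array([-0.41519475, -0.23734815,  1.23623233])}
top {'fx': 479.4945974783302, 'fy': 479.4945974783302, 'cx': 315.9585259028809, 'cy': 239.37440475341253, 'R': array([[ 0.01641522, -0.99974501, -0.01550665],
       [-0.99565912, -0.01492317, -0.0918706 ],
       [ 0.09161577,  0.01694741, -0.99565021]]), 't': array([0.08928284, 0.54359291, 0.96592741])}
```

View pics/top0.png

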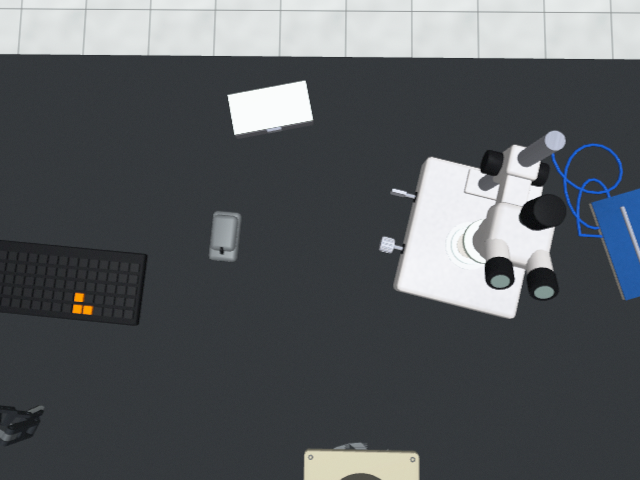

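View pics/scene0.png

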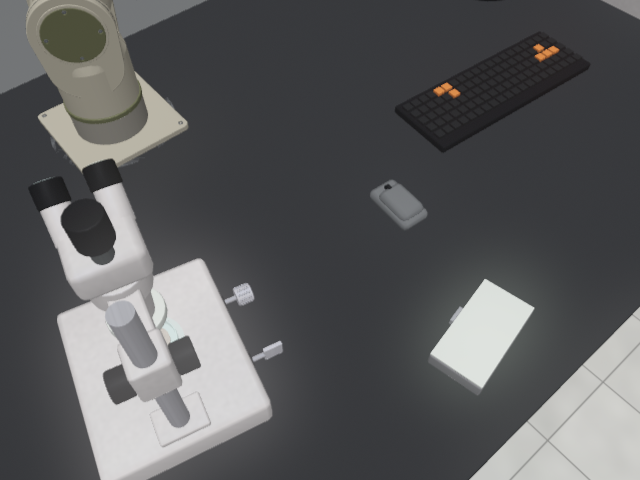

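The top view shows the knob at about (387,245), the filter tab at (402,193), the base's left edge running from (428,160) to (398,290), and the mouse at (225,237). In the scene view the knob is at (243,294) and the tab at (272,350).

```bash
cat > h.py <<'E'
import numpy as np
from workcell import viewer
def ray(m,u,v):
    d=m['R'].T@np.array([(u-m['cx'])/m['fx'],(v-m['cy'])/m['fy'],1]);return -m['R'].T@m['t'],d
def onz(m,u,v,z):
    c,d=ray(m,u,v);return c+d*(z-c[2])/d[2]
def tri(*rs):
    A=0;b=0
    for c,d in rs:
        d=d/np.linalg.norm(d);P=np.eye(3)-np.outer(d,d);A=A+P;b=b+P@c
    return np.linalg.solve(A,b)
E
python3 - <<'E'
from h import *
import cv2
t=viewer.camera_model('top');s=viewer.camera_model('scene')
k=onz(t,387,245,.038);print('knob',k,onz(s,243,294,.038),tri(ray(t,387,245),ray(s,243,294)))
print('tab',onz(t,402,193,.038),onz(s,272,350,.038))
a=onz(t,428,160,.063);b=onz(t,398,290,.063);e=a-b
print('edge angle of normal from +y deg',np.degrees(np.arctan2(e[1],e[0])), a,b)
print('mouse',onz(t,225,237,.02))
im=cv2.imread('pics/top0.png')[150:310,350:450];cv2.imwrite('pics/c0.png',cv2.resize(im,None,fx=3.7,fy=3.7,interpolation=2))
E
```

```text
knob [ 0.53166322 -0.04719456  0.038     ] [ 0.53136924 -0.04578093  0.038     ] [ 0.53182314 -0.04657208  0.03936998]
tab [ 0.63933409 -0.07764456  0.038     ] [ 0.63856011 -0.06977266  0.038     ]
edge angle of normal from +y deg -12.940036403970357 [ 0.70254751 -0.1257826   0.063     ] [ 0.44119011 -0.06573152  0.063     ]
mouse [0.54478074 0.2878378  0.02      ]
```

View pics/c0.png

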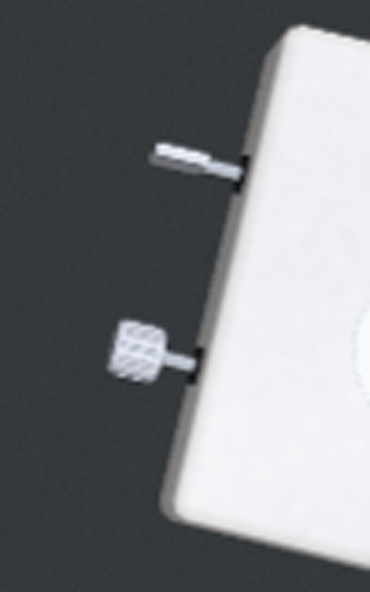

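Close-up: the knob is at about (387,245) and its rod runs right and slightly down to the base. The pull direction is therefore about 13° clockwise from +y. Next I move above the knob.

Request:
play_rows(plan=[0,0,10,-0.06,-0.053,0.005,1,0,0,20,-0.1,-0.09,0.01,1,0,0,30,-0.14,-0.125,0.015,1,0,0,40,-0.18,-0.16,0.02,1,0,0,48,-0.22,-0.195,0.025,1,0,0,55,-0.26,-0.23,0.03,1,0,0,60,-0.3,-0.265,0.035,1,0,0,65,-0.34,-0.3,0.04,1,0,0,70,-0.38,-0.335,0.045,1,0,0,74,-0.42,-0.37,0.045,1,0,0,78,-0.46,-0.405,0.045,1,0,0,78,-0.485,-0.43,0.045,1,0,0,78,-0.501,-0.444,0.045,1,0,0,78,-0.501,-0.444,0.045,1,0,0,78,-0.501,-0.444,0.045,1], squeeze=40)

```text
clock: 1.98
position: [0.5303, -0.0453, 0.2]
ee_rot: [0.782, 0.624, -0.0, -0.0]
ft_force: [-0.1, 1.1, 0.6]
grip_width: 0.998
grasp_force: 0.0
```

```bash
python3 - <<'E'
from h import *
from workcell import status
import cv2
m=viewer.camera_model('wrist');o=status.get_obs();im=viewer.camera('wrist');cv2.imwrite('pics/w1.png',im[:,:,::-1])
np.save('w1.npy',m,allow_pickle=True)
from scipy.spatial.transform import Rotation as R
print(o['clock'],o['position'],R.from_quat(o['ee_rot']).as_matrix().round(3),o['ft_force'])
p=m['R']@np.array([.5317,-.0466,.038])+m['t'];print(p[0]/p[2]*m['fx']+m['cx'],p[1]/p[2]*m['fy']+m['cy'],-m['R'].T@m['t'])
E
```

```text
1.975 [ 0.53031511 -0.04533284  0.1999804 ] [[ 0.222  0.975 -0.001]
 [ 0.975 -0.222  0.   ]
 [ 0.    -0.001 -1.   ]] [-0.10139944  1.14927257  0.58047273]
320.6501485967322 222.91441822117764 [0.5472618  0.0260324  0.32827313]
```

View pics/w1.png

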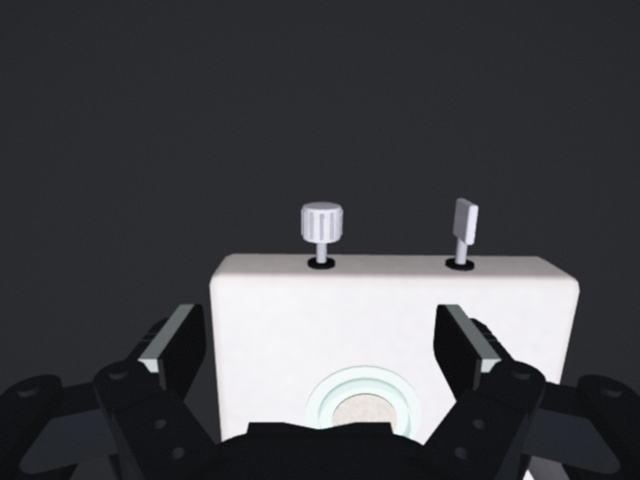

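The wrist view has the knob at (322,222), within about 1 mm of the prediction, and the base edge is level, so the heading is right. I descend and close.

Request:
play_rows(plan=[0,0,0,0,0.0024,0.03,1,0,0,0,0,0.0024,0.06,1,0,0,0,0,0.0024,0.09,1,0,0,0,0,0.0024,0.115,1,0,0,0,0,0.0024,0.135,1,0,0,0,0,0.0024,0.15,1,0,0,0,0,0.0024,0.16,1,0,0,0,0,0.0024,0.166,1,0,0,0,0,0.0024,0.166,1,0,0,0,0,0.0024,0.166,0.3,0,0,0,0,0.0024,0.166,0.1,0,0,0,0,0.0024,0.166,0,0,0,0,0,0.0024,0.166,0,0,0,0,0,0.0024,0.166,0,0,0,0,0,0.0024,0.166,0,0,0,0,0,0.0024,0.166,0], squeeze=50)

```text
clock: 4.03
position: [0.5319, -0.0464, 0.0347]
ee_rot: [0.782, 0.624, -0.001, -0.001]
ft_force: [-8.9, 1.8, 13.1]
grip_width: 0.338
grasp_force: 48.3
```

Request:
play_rows(plan=[0,0,0,0.006,0,0,0,0,0,0,0.012,0,0,0,0,0,0,0.018,0,0,0,0,0,0,0.024,0,0,0,0,0,0,0.03,0,0,0,0,0,0,0.036,0,0,0,0,0,0,0.041,0,0,0,0,0,0,0.046,0,0,0,0,0,0,0.046,0,0,0])

```text
clock: 5.15
position: [0.5423, -0.0028, 0.0347]
ee_rot: [0.782, 0.623, -0.001, -0.001]
ft_force: [-8.0, -3.8, 12.5]
grip_width: 0.335
grasp_force: 48.3
```

```bash
python3 - <<'E'
from workcell import status,viewer
import cv2
im=viewer.camera('scene');cv2.imwrite('pics/s2.png',cv2.resize(im[180:420,120:440,::-1],None,fx=2,fy=2))
o=status.get_obs();print(o['position'],o['ft_force'],o['grasp_force'])
E
```

```text
[ 0.54222738 -0.00292233  0.03471944] [-8.47940118 -3.23436162 11.14108243] 48.254082798957825
```

View pics/s2.png

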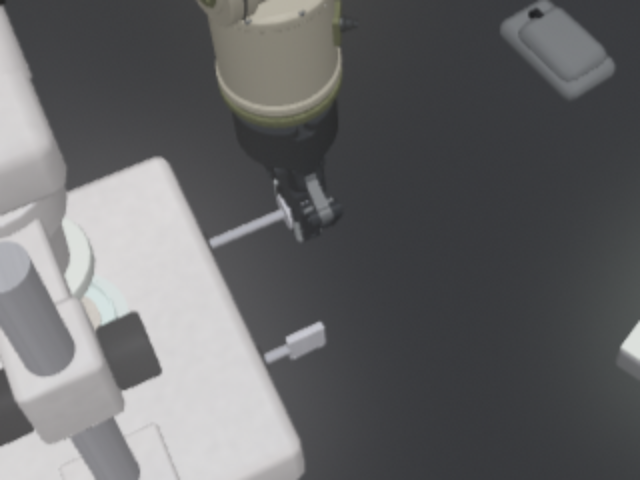

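The rod is drawn out in the gripper (knob near (300,215) in the crop), and the tab and mouse haven't moved. I go on to the stop.

Request:
play_rows(plan=[0,0,0,0.002,0,0,0,0,0,0,0.004,0,0,0,0,0,0,0.006,0,0,0,0,0,0,0.006,0,0,0])

```text
clock: 5.7
position: [0.5435, 0.0023, 0.0347]
ee_rot: [0.782, 0.623, -0.001, -0.0]
ft_force: [-8.4, -5.4, 12.2]
grip_width: 0.333
grasp_force: 48.3
```

Request:
play_rows(plan=[0,0,0,0.002,0,0,0,0,0,0,0.003,0,0,0,0,0,0,0.003,0,0,0])

```text
clock: 6.08
position: [0.5435, 0.0025, 0.0347]
ee_rot: [0.783, 0.622, -0.003, 0.0]
ft_force: [-11.4, -13.2, 15.1]
grip_width: 0.332
grasp_force: 48.5
```

The TCP has stopped and the force has risen, so this is the stop. I hold for 2 s.

Request:
play_rows(plan=[0,0,0,0,0,0,0,0,0,0,0,0,0,0,0,0,0,0,0,0,0,0,0,0,0,0,0,0,0,0,0,0,0,0,0,0,0,0,0,0,0,0,0,0,0,0,0,0,0,0,0,0,0,0,0,0,0,0,0,0,0,0,0,0,0,0,0,0,0,0,0,0,0,0,0,0,0,0,0,0,0,0,0,0,0,0,0,0,0,0,0,0,0,0,0,0,0,0,0,0,0,0,0,0,0,0,0,0,0,0,0,0])

```text
clock: 8.07
position: [0.5435, 0.0024, 0.0347]
ee_rot: [0.783, 0.622, -0.003, 0.0]
ft_force: [-11.5, -13.1, 15.1]
grip_width: 0.337
grasp_force: 48.5
```

```bash
python3 - <<'E'
from workcell import status,viewer
import cv2
im=viewer.camera('wrist');cv2.imwrite('pics/w3.png',im[:,:,::-1])
E
```

```text
(no output)
```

View pics/w3.png

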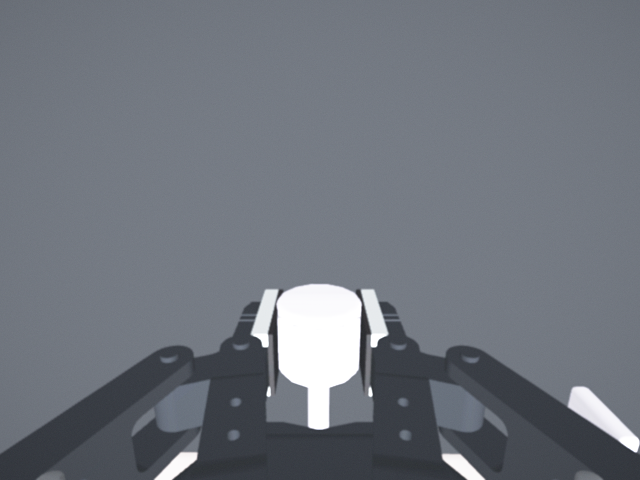

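The knob is centred between the pads at (320,335), and the scene is brighter, so the shutter is open. I release, wait for it to return, and rise clear.

Request:
play_rows(plan=[0,0,0,-0.003,0,0,1,0,0,0,-0.003,0,0,1,0,0,0,-0.003,0,0,1,0,0,0,-0.003,0,0,1,0,0,0,-0.003,0,0,1,0,0,0,-0.003,0,0,1,0,0,0,-0.003,0,0,1,0,0,0,-0.003,0,0,1,0,0,0,-0.003,0,-0.01,1,0,0,0,-0.003,0,-0.03,1,0,0,0,-0.003,0,-0.06,1,0,0,0,-0.003,0,-0.1,1,0,0,0,0.01,0,-0.14,1,0,0,0,0.03,0,-0.17,1,0,0,0,0.04,0,-0.18,1,0,0,0,0.04,0,-0.18,1,0,0,0,0.04,0,-0.18,1])

```text
clock: 10.25
position: [0.5534, 0.0448, 0.213]
ee_rot: [0.782, 0.623, -0.001, -0.0]
ft_force: [0.0, 0.7, 0.1]
grip_width: 1.003
grasp_force: 0.0
```

```bash
python3 - <<'E'
from workcell import status,viewer
import cv2,numpy as np
ims=[viewer.camera('scene')[180:420,120:440,::-1], cv2.imread('pics/scene0.png')[180:420,120:440]]
cv2.imwrite('pics/f.png',cv2.resize(np.hstack(ims),None,fx=1.25,fy=1.25))
E
```

```text
(no output)
```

View pics/f.png

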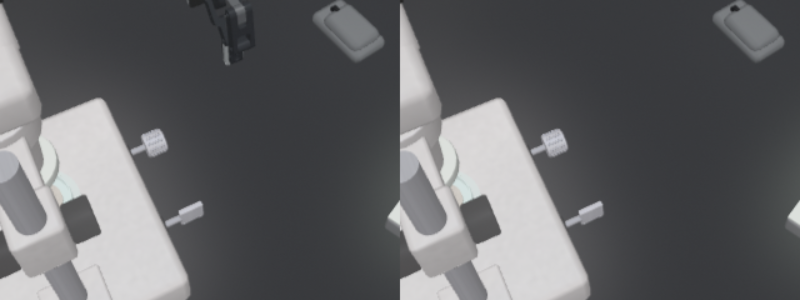

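Side by side with the first picture, the knob is home at (153,142), the tab, dish and mouse are unchanged, and the gripper is clear.

```bash
python3 -c "
from workcell import manip;print(manip.hand_in())"
```

```text
the job is handed in; nothing more can be done
None
```

I pulled the shutter knob to its stop, held it there for 2 s and let it spring home. The filter slide, dish and mouse look unmoved in the before-and-after pictures, and I handed the job in at about 10 s; no verdict came back.

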